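# Set out the blood-smear tray

## Robot

A 7-joint arm with a two-finger parallel gripper is mounted at the origin on a cart in front of the work surface, level with it; the furniture and walls round the work are solid. World frame = base frame: x ahead of the robot, y to its left, z up, the work surface at z = 0. Lengths are in m, angles in rad, forces in N, time in s.
With the tool pointing down it reaches from about 0.35 to 0.9 m from the base axis. Payload 19.9 kg.
Tool frame: the origin (TCP) lies at the very end of the fingers, on their centre line; the grasp point (between the pads) lies 19 mm behind it; z points along the fingers, y is the line along which they close (so a half turn about z gives the same grasp; the last joint's range is limited). The gripper opens to 85 mm and grips with 20 to 120 N. Pads are 22 mm wide; open, the fingers measure 114 mm over their backs; the gripper's body (76 mm by 85 mm) begins 54 mm behind the grasp point. The pads swing forward as they close: fully open they stand 13 mm farther back than shut.
Start: joints at [1.077, 0.417, -0.01, 1.614, 0.005, 1.111, -0.053], TCP at [0.273, -0.562, 0.231] pointing down, gripper open.
Joint ranges: [-2.81, 2.81], [-0.39, 2.02], [-1.27, 1.25], [0.06, 2.57], [-1.19, 4.33], [0.19, 2], [-2.82, 2.82]. Speed limits (rad/s): [1.89, 1.89, 2.39, 2.39, 3.01, 3.01, 3.01].

## Interface

Orientations are given as a rotation vector (axis times angle).
In Python, from workcell import env, jaws, solve_ik, status, optics, ticket gives the robot as it stands. Calls block until the motion is done:
- env.reach(position, orientation): joint-space move of the TCP to a pose.
- env.servo_line(position, rot=None, max_speed=0.15, until_force=None): straight line of the TCP; rot=None keeps the orientation; max_speed is the mean speed in m/s. With until_force (N) it stops when the force on the tool has changed by that much, and returns True; else False.
- env.move_joints(angles): joint-space move.
- jaws.move_gripper(opening, strength=None): finger opening in m; strength is the grip in N (None keeps the last); returns when the fingers have stopped.
- env.hold(seconds).
- solve_ik(position, orientation): joint angles nearest the present ones, or None.
- status.get_obs(): the state.
- optics.get_image(name): name is "side" or "top"; returns a dict with "frame" (400x640x3 uint8, red, green, blue), "depth" (400x640 float32, m along the optical axis (not along the pixel's ray), 0 where there is no reading), "mtx" (3x3 intrinsics, pixels), "origin" and "orientation" of the camera in the world. Camera axes: x right, y down, z forward; pixel columns grow to the right and rows downward; lengths in m; the calibration is good to about 2 mm. A picture is of the moment at which its call begins.
A pose or a line that the arm cannot do raises env.Unreachable and nothing moves.
- ticket.hand_in(): hands the job in; it is judged then, once.
The state is a dict: "time": time; "qpos": joint angles; "joint_velocities": joint speeds; "tau": joint torques, N m; "tool_pos": TCP position; "tcp_rot": TCP orientation; "contact_force": force on the tool from outside, world axes, zero at the start; "wrist_torque": the same for the moment, N m; "opening": finger opening in m; "grasp_force": force on a finger pad.
Only numpy, scipy, OpenCV 4.12 (cv2) and the standard library are available. Lean on these libraries where they do the work, as an engineer would, in place of code of your own. Each camera call takes 0.05 s, during which the arm holds its last target. There are 200 camera calls.

## Task

Set out the smear station in the shallow five-bay tray, whose two end bays already hold the timer and the rubber bulb. Put the larger carton in the bay next to the timer, lengthwise front to back, the roll of tape lying flat in the bay next to the bulb, and the beaker upright in the bay between those two, each down on the floor in the middle of its bay; then lay the smaller carton squarely on top of the larger one, centred and pointing the same way. Leave the little glass vial where it stands.

Things in the scene. Friction and masses are not known exactly. Their poses are not given: they have to be found in the camera images.
- tray: Fixed tray, grey floor, white ribs, five bays in a row; 134 mm front to back (x) by 529 mm along the row (y). Origin on the table under the middle bay's centre; x points away from the robot, y to its left. Bay centres at x = 0, y = -0.21, -0.105, 0, 0.105, 0.21 m; each 126 (x) by 101 mm inside. Floor 4 mm, rims and ribs 9 mm above the table. Timer and bulb are in the end bays, either way round.
- timer: White upright lab timer with a display, 46 x 66 x 63 mm high, fixed in one of the two end bays of the tray, facing the robot. Origin at the centre of its underside.
- bulb: Round red rubber pipette bulb, 50 x 59 x 47 mm high, fixed in the other end bay of the tray. Origin at the centre of its underside.
- large_carton: The larger cardboard carton, 62 (its x) x 105 (its y, the long way) x 48 mm high, rigid and closed, about 0.09 kg. Grasp across its 62 mm width. Origin at the centre of its underside, z up.
- small_carton: The smaller cardboard carton, 55 (its x) x 82 (its y, the long way) x 32 mm high, rigid and closed, about 0.2 kg. Grasp across its 55 mm width. Origin at the centre of its underside, z up.
- tape: Roll of cream tape lying flat, a ring of 62 mm outer diameter, 25 mm high, about 0.06 kg. Origin at the centre of its underside, z along the ring's axis, up.
- beaker: Small open clear glass beaker, 45 mm in diameter, 57 mm high, about 0.06 kg. Grasp round the wall from outside. Origin at the centre of its underside, z up.
- vial: Small necked glass vial, 31 mm in diameter, 42 mm high, standing loose among the other things; to be left alone. Origin at the centre of its underside.
Mind the look-alikes: they are no part of the job. What is shaped like the beaker but green or yellow is not meant.

How it is judged:
At the end, for the whole second after the job is handed in: Larger carton beside the timer, beaker in the middle bay, tape beside the bulb: flat on the floor, within 15 mm of the bay centres; larger carton front to back within 0.2 rad; smaller one flat on it, centred within 12 mm, aligned within 0.2 rad; all upright (4.5 degrees) and at rest (((y of timer in the frame of tray above 0 m and y of large_carton in the frame of tray between 0.09 and 0.12 m and y of beaker in the frame of tray between -0.015 and 0.015 m and y of tape in the frame of tray between -0.12 and -0.09 m) or (y of timer in the frame of tray below 0 m and y of large_carton in the frame of tray between -0.12 and -0.09 m and y of beaker in the frame of tray between -0.015 and 0.015 m and y of tape in the frame of tray between 0.09 and 0.12 m)) and x of large_carton in the frame of tray between -0.015 and 0.015 m and x of beaker in the frame of tray between -0.015 and 0.015 m and x of tape in the frame of tray between -0.015 and 0.015 m and z of large_carton in the frame of tray between 0.001 and 0.008 m and angle between each of large_carton, beaker, small_carton's own z axis and vertical below 0.08 rad and z of beaker in the frame of tray between 0.001 and 0.008 m and height (world z) of tape below 0.033 m and angle between the z axis of tape and the z axis of tray, either way round below 0.08 rad and angle between the y axis of large_carton and the x axis of tray, either way round below 0.2 rad and x of small_carton in the frame of large_carton between -0.012 and 0.012 m and y of small_carton in the frame of large_carton between -0.012 and 0.012 m and z of small_carton in the frame of large_carton between 0.044 and 0.052 m and angle between the y axis of small_carton and the y axis of large_carton, either way round below 0.2 rad and linear speed of each of large_carton, beaker, tape, small_carton below 0.01 m/s); the robot touches nothing.
It fails at once if the vial is moved by more than 25 mm or tipped (distance of vial from where it was at the start of the episode above 0.025 m or angle between vial's own z axis and vertical above 0.4 rad).
It also fails if it takes over 102 s, if anything falls off the work surface, if the arm or the gripper's body presses on something with over 40 N, if the wrist force passes 120 N, or if a joint passes its speed limit or range.

## Working session

There is one attempt and no reset: what is moved stays moved. The work goes in short steps, each a Python script; the robot and the scene stay as the last script left them, time stands still between calls to the robot, and variables do not carry over. Pictures are saved under pics/ and viewed, at most 14 in all, crops included, and the job is handed in when it is done.

```bash
mkdir -p pics; ls; python3 - <<'E'
from workcell import optics,status
import cv2,numpy as np
for n in("side","top"):
    d=optics.get_image(n); np.savez(f"pics/{n}0.npz",**d)
    cv2.imwrite(f"pics/{n}0.png",d["frame"][:,:,::-1])
    print(n,d["mtx"].round(1).tolist(),d["origin"],d["orientation"],(d["depth"]>0).mean())
s=status.get_obs();print(s["time"],s["tool_pos"],s["tcp_rot"],s["contact_force"])
E
```

```text
pics
side [[449.3, 0.0, 321.5], [0.0, 449.3, 194.0], [0.0, 0.0, 1.0]] [0.104359   0.97326042 0.57871827] [-0.43249465  2.48796133 -1.50952015] 0.97795703125
top [[372.2, 0.0, 325.3], [0.0, 372.2, 197.1], [0.0, 0.0, 1.0]] [0.29529992 0.0013687  0.91254927] [-2.05841557  2.17251526 -0.22304485] 0.99591015625
0.1 [ 0.27329088 -0.56173812  0.23072195] [-3.06037885e+00 -7.04993343e-01  5.19601719e-04] [-0.07473703 -0.34974515 -0.23205873]
```

View pics/side0.png

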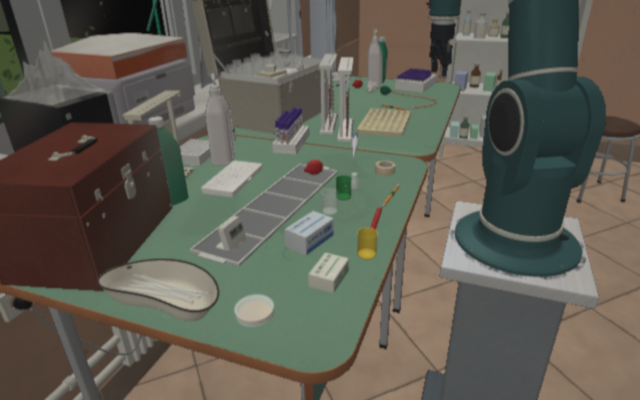

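View pics/top0.png

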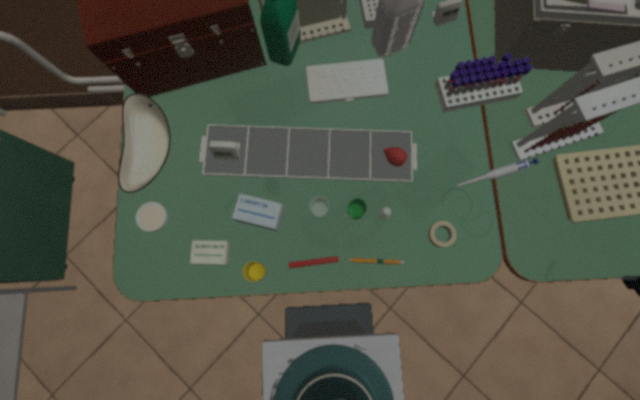

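Side view: timer near (232,233), bulb (314,167), large carton (309,231), small carton (328,271), clear beaker (330,201), vial (354,181), tape (385,168). In the top view the timer is at (224,149) on the +y side, the bulb at (397,156), the cartons at (257,211) and (209,252), the beaker at (318,207), the vial at (387,211) and the tape at (443,234). There are also decoys, and faint rings near (275,185) and (458,204).

```bash
cat > h.py <<'E'
import numpy as np,cv2
from scipy.spatial.transform import Rotation as R
def cloud(d):
    K=d["mtx"];z=d["depth"];v,u=np.mgrid[:z.shape[0],:z.shape[1]]
    p=np.stack([(u-K[0,2])/K[0,0]*z,(v-K[1,2])/K[1,1]*z,z],-1)
    return p@R.from_rotvec(d["orientation"]).as_matrix().T+d["origin"]
def ray(d,u,v,h):
    K=d["mtx"];r=R.from_rotvec(d["orientation"]).as_matrix()@np.array([(u-K[0,2])/K[0,0],(v-K[1,2])/K[1,1],1])
    return d["origin"]+r*(h-d["origin"][2])/r[2]
def proj(d,P):
    K=d["mtx"];c=(np.atleast_2d(P)-d["origin"])@R.from_rotvec(d["orientation"]).as_matrix()
    return c[:,:2]/c[:,2:]*K[[0,1],[0,1]]+K[:2,2]
def segs(d,lo=0.012,hi=0.09,box=(0.28,0.8,-0.45,0.45),amin=25):
    """blobs above lo in box: centre px, z of top, minAreaRect of the top points (xy)"""
    P=cloud(d);m=(P[...,2]>lo)&(P[...,2]<hi)&(P[...,0]>box[0])&(P[...,0]<box[1])&(P[...,1]>box[2])&(P[...,1]<box[3])&(d["depth"]>0)
    n,l,st,c=cv2.connectedComponentsWithStats(m.astype(np.uint8))
    for i in range(1,n):
        if st[i,4]<amin: continue
        q=P[l==i];zt=np.percentile(q[:,2],90);t=q[q[:,2]>zt-.008]
        r=cv2.minAreaRect((t[:,:2]*1000).astype(np.float32))
        print(c[i].round(),st[i,4],"ztop %.4f"%zt,"c",np.round(r[0],1),"size",np.round(r[1],1),"ang %.1f"%r[2], "mean",t.mean(0).round(4))
E
python3 - <<'E'
from h import *
D={n:dict(np.load(f"pics/{n}0.npz")) for n in("side","top")}
for n,d in D.items():
    print(n);segs(d)
t=D["top"];P=cloud(t);print("table z",[P[v,u].round(4).tolist() for v,u in((280,230),(230,300),(120,200),(280,420),(150,267),(150,308),(150,350))])
a=cv2.resize(t["frame"][110:290,180:480,::-1],None,fx=2.6,fy=2.6,interpolation=cv2.INTER_CUBIC)
cv2.imwrite("pics/topc.png",a)
s=D["side"];a=cv2.resize(s["frame"][140:300,190:430,::-1],None,fx=3.3,fy=3.3,interpolation=cv2.INTER_CUBIC)
cv2.imwrite("pics/sidec.png",a)
E
```

```text
side
[288. 137.] 653 ztop 0.0792 c [ 751.4 -382.6] size [ 53.9 128.5] ang 7.1 mean [ 0.7374 -0.3571  0.0809]
[354. 146.] 51 ztop 0.0204 c [ 508.7 -404.1] size [20.8 86.8] ang 16.5 mean [ 0.5117 -0.415   0.0167]
[314. 167.] 211 ztop 0.0447 c [ 564.4 -181.7] size [44.3 30. ] ang 35.9 mean [ 0.5659 -0.1793  0.0425]
[385. 166.] 166 ztop 0.0219 c [ 374.  -280.1] size [60.2 67.9] ang 50.3 mean [ 0.3724 -0.2771  0.0192]
[237. 178.] 621 ztop 0.0164 c [768.6 -78.1] size [ 67.1 209.2] ang 1.7 mean [ 0.7681 -0.0663  0.0148]
[338. 191.] 704 ztop 0.0523 c [446.2 -33.3] size [137.9  44.4] ang 84.9 mean [ 0.4466 -0.0324  0.0502]
[309. 230.] 1253 ztop 0.0469 c [447.7 158. ] size [107.9  64.5] ang 73.1 mean [0.4464 0.1638 0.0454]
[231. 233.] 615 ztop 0.0633 c [607.2 237.2] size [65.3 24.8] ang 88.7 mean [0.6073 0.241  0.0615]
[367. 240.] 513 ztop 0.0531 c [308.3 167. ] size [44.4 43.4] ang 60.8 mean [0.3089 0.1661 0.0508]
[151. 269.] 3463 ztop 0.0652 c [788.1 397. ] size [  5.2 109.4] ang 13.7 mean [0.7867 0.4026 0.0735]
[328. 270.] 941 ztop 0.0311 c [358.6 275.3] size [85.8 56.3] ang 85.6 mean [0.35
[... 1127 characters left out ...]
0183]
[385. 213.] 126 ztop 0.0433 c [ 433.1 -151.2] size [16.8 16.8] ang 85.0 mean [ 0.4334 -0.1508  0.0424]
[442. 234.] 370 ztop 0.0265 c [ 374.9 -283.6] size [60.1 62. ] ang 82.2 mean [ 0.3742 -0.2836  0.0243]
[209. 253.] 879 ztop 0.0345 c [360.3 272.8] size [83.5 53.7] ang 86.6 mean [0.3604 0.2715 0.0326]
[314. 262.] 244 ztop 0.0168 c [325.1  28.6] size [ 14.  119.8] ang 4.4 mean [0.3251 0.0278 0.0147]
[253. 272.] 191 ztop 0.0580 c [310.4 165.1] size [43.8 42.1] ang 87.2 mean [0.3107 0.1678 0.0562]
table z [[0.2942, 0.2296, 0.0009], [0.4052, 0.0578, -0.0005], [0.7073, 0.3071, 0.0009], [0.2697, -0.2243, -0.0001], [0.6145, 0.1337, 0.0039], [0.6091, 0.0288, 0.0032], [0.602, -0.0783, 0.0072]]
```

View pics/topc.png

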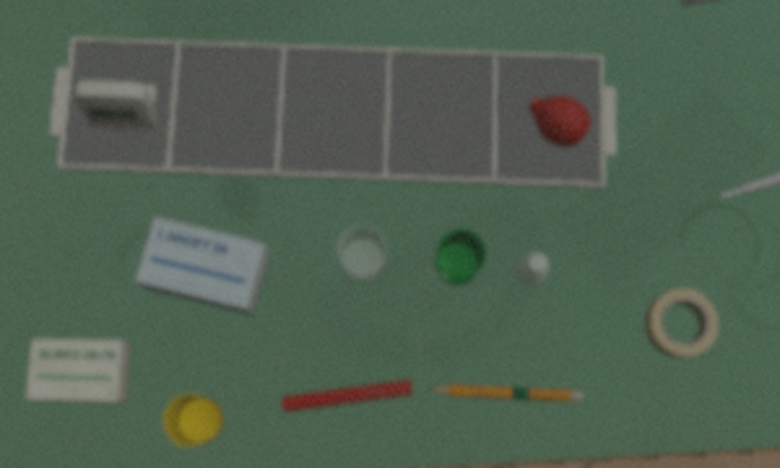

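View pics/sidec.png

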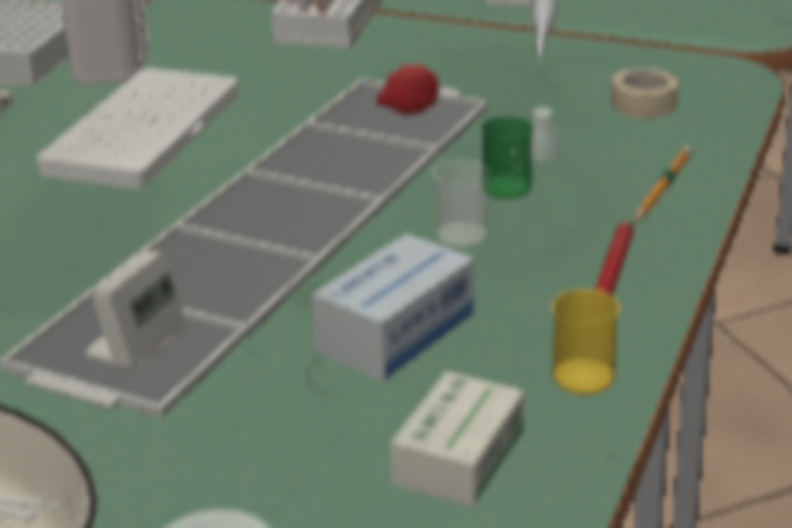

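The heights from the two views average to the stated sizes (top view about 2 mm high, side about 2 mm low), so I'll average the two views. In the zoomed crops the timer is on the +y side and the bulb on the −y side. The clear beaker sits at crop (361,252), between the larger carton and the green decoy. Next I'll fit the tray and the beaker.

```bash
python3 - <<'E'
from h import *
from scipy.optimize import least_squares
for n in("top","side"):
    d=dict(np.load(f"pics/{n}0.npz"));f=d["frame"].astype(int);P=cloud(d)
    reg=(P[...,0]>.5)&(P[...,0]<.70)&(P[...,1]>-.28)&(P[...,1]<.34)&(P[...,2]<.02)
    m=reg&(f.max(2)-f.min(2)<22)   # grey floor + white ribs
    m=cv2.morphologyEx(m.astype(np.uint8),cv2.MORPH_OPEN,np.ones((3,3)))
    k,l,st,c=cv2.connectedComponentsWithStats(m);i=1+st[1:,4].argmax();v,u=np.nonzero(l==i)
    W=np.array([ray(d,a,b,.007)[:2] for a,b in zip(u,v)])
    r=cv2.minAreaRect((W*1000).astype(np.float32));print(n,st[i],"rect",r)
    # robust: soft IoU of a 134x529 rectangle (excl. tabs) over the mask
    G=np.stack(np.meshgrid(np.arange(.48,.72,.002),np.arange(-.33,.38,.002),indexing='ij'),-1).reshape(-1,2)
    px=proj(d,np.c_[G,np.full(len(G),.007)]).round().astype(int);M=m[px[:,1],px[:,0]].astype(float)
    from scipy.optimize import minimize
    def cost(p):
        c,s=np.cos(p[2]),np.sin(p[2]);q=(G-p[:2]/1)@np.array([[c,-s],[s,c]])
        I=1/(1+np.exp(-(.067-abs(q[:,0]))/.002))/(1+np.exp(-(.2645-abs(q[:,1]))/.002))
        return ((I-M)**2).sum()
    p0=[.6,.025,0]
    o=minimize(cost,p0,method="Nelder-Mead",options=dict(initial_simplex=np.array([p0,[.61,.025,0],[.6,.035,0],[.6,.025,-.04]]),xatol=1e-5))
    print("fit",o.x.round(4),o.fun)
    # clear beaker via rim-high points
    q=P[(P[...,2]>.035)&(P[...,2]<.065)&(abs(P[...,0]-.45)<.04)&(abs(P[...,1]-.006)<.035)]
    r=cv2.minAreaRect((q[:,:2]*1000).astype(np.float32));print("beaker",r,q[:,2].max())
E
```

```text
top [  198   123   220    61 10707] rect ((602.1547241210938, 29.697235107421875), (557.8553466796875, 147.75633239746094), 85.24818420410156)
fit [ 0.6019  0.0298 -0.0903] 2841.782718389817
beaker ((452.2272644042969, 7.67497444152832), (42.102134704589844, 43.60418701171875), 86.85724639892578) 0.06059673644618779
side [ 190  163  148  104 5033] rect ((597.3720703125, 29.891693115234375), (562.1883544921875, 148.19064331054688), 84.71672821044922)
fit [ 0.5962  0.0434 -0.0801] 3561.649918725543
beaker ((451.247802734375, 11.468755722045898), (41.12574005126953, 50.402488708496094), 18.607898712158203) 0.05775765115892817
```

```bash
python3 - <<'E'
from h import *
D={n:dict(np.load(f"pics/{n}0.npz")) for n in("side","top")}
o=np.array([180,110])
# outer corners + rib ends read from the crops: tray coords -> px
ys=[.2645,.1575,.0525,-.0525,-.1575,-.2645]
top=dict(far=[(72,38),(180,42),(284,46),(390,50),(495,54),(602,55)],near=[(58,168),(167,168),(275,172),(384,178),(495,182),(605,185)])
side={(-.067,.2645):(162,409),(.067,.2645):(4,360),(-.067,-.2645):(486,101),(.067,-.2645):(362,80),(-.067,.1575):(243,325),(-.067,.0525):(313,257),(-.067,-.0525):(375,197),(-.067,-.1575):(434,146)}
def fit(n,A,U):
    W=np.array([ray(D[n],*u,.009)[:2] for u in U]);A=np.array(A)
    ca,cw=A.mean(0),W.mean(0);a,w=A-ca,W-cw
    th=np.arctan2((a[:,0]*w[:,1]-a[:,1]*w[:,0]).sum(),(a*w).sum())
    Rm=np.array([[np.cos(th),-np.sin(th)],[np.sin(th),np.cos(th)]]);t=cw-Rm@ca
    print(n,t.round(4),th.round(4),"res mm",((A@Rm.T+t-W)*1e3).round(1).tolist());return t,th
A=[(.067,y) for y in ys]+[(-.067,y) for y in ys];U=[np.array(u)/2.6+o for u in top["far"]+top["near"]]
r=[fit("top",A,U),fit("side",list(side),[np.array(u)/3.3+[190,140] for u in side.values()])]
t=(r[0][0]+r[1][0])/2;th=(r[0][1]+r[1][1])/2;print(t,th)
ims=[]
for n,d in D.items():
    im=d["frame"][:,:,::-1].copy();im=cv2.resize(im,None,fx=2,fy=2)
    Rm=np.array([[np.cos(th),-np.sin(th)],[np.sin(th),np.cos(th)]])
    for y in ys:
        q=np.c_[np.array([[.067,y],[-.067,y]])@Rm.T+t,[.009]*2];q=(proj(d,q)*2+.5).round().astype(int)
        cv2.line(im,q[0].tolist(),q[1].tolist(),(0,255,255),1)
    ims.append(im[220:560,380:820] if n=="side" else im[220:400,380:860])
H=np.zeros((540,800,3),np.uint8);H[:340,:440]=ims[0];H[350:530,:480]=ims[1];cv2.imwrite("pics/ov.png",H)
E
```

```text
top [0.6003 0.0281] -0.0902 res mm [[1.1, 1.1], [1.4, 1.6], [1.8, 0.0], [2.2, 0.2], [2.5, -0.8], [-0.4, -1.7], [0.7, 1.0], [-3.2, -0.5], [-3.1, -1.0], [-0.9, -0.9], [-0.6, 1.0], [-1.6, -0.1]]
side [0.5979 0.0357] -0.0891 res mm [[2.7, 1.9], [5.2, 4.3], [1.1, -2.5], [5.5, -5.0], [-2.4, 1.8], [-4.2, -0.3], [-5.8, 0.1], [-2.2, -0.3]]
[0.59907668 0.03188433] -0.08961601846370885
```

View pics/ov.png

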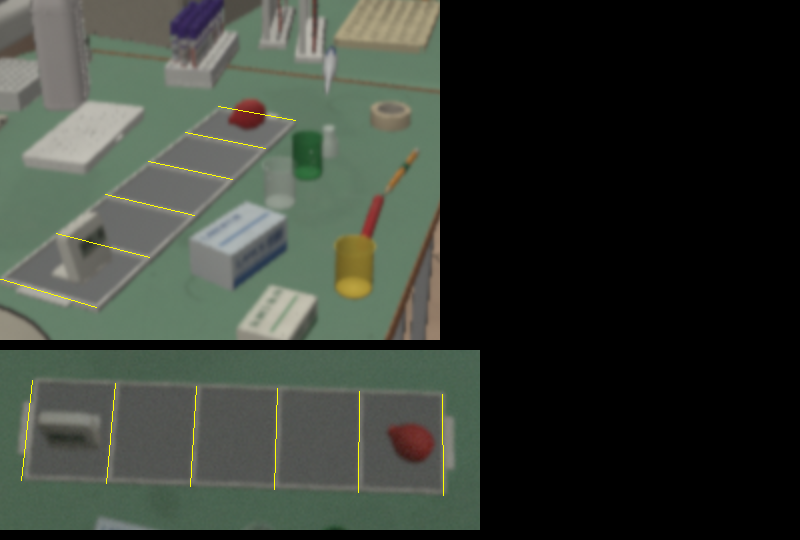

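The overlay shows the tray model matching the top view well. In the side view it is a few mm off, which is within calibration. I'm using tray origin (0.599, 0.031) and yaw −0.09. Larger carton first.

```bash
cat >> h.py <<'E'
T=np.array([.599,.031]);TH=-.09
def bay(y,x=0): return T+np.array([np.cos(TH)*x-np.sin(TH)*y,np.sin(TH)*x+np.cos(TH)*y])
def ori(psi):
    f=(psi+np.pi/2)/2; return np.pi*np.array([np.cos(f),np.sin(f),0])
def pick(xy,psi,z,grip,up=.15,w=.085):
    from workcell import env,jaws,status
    jaws.move_gripper(w)
    env.reach([*xy,z+.1],ori(psi)); env.servo_line([*xy,z],max_speed=.12)
    jaws.move_gripper(0.0,grip)
    s=status.get_obs();print("grip",s["opening"],s["grasp_force"],s["contact_force"].round(1) if hasattr(s["contact_force"],"round") else s["contact_force"])
    env.servo_line([*xy,z+up],max_speed=.2)
    s=status.get_obs();print("lifted",s["opening"],s["grasp_force"],"t",s["time"])
def place(xy,psi,z,w,up=.12,hi=.15):
    from workcell import env,jaws,status
    env.reach([*xy,z+hi],ori(psi)); env.servo_line([*xy,z+.02],max_speed=.2); env.servo_line([*xy,z],max_speed=.04)
    s=status.get_obs();print("down",s["tool_pos"],s["contact_force"])
    jaws.move_gripper(w); env.servo_line([*xy,z+up],max_speed=.2)
    print("t",status.get_obs()["time"])
E
python3 - <<'E'
from h import *
pick((.449,.1564),np.radians(73-90),.010,30)
place(bay(.105),TH-np.pi/2,.015,.074)
E
```

```text
grip 0.06173137665497659 31.333152651786804 [-1.7 -1.4  8.3]
lifted 0.061835550454975255 32.923911809921265 t 5.1833
down [0.60832319 0.13558472 0.01468738] [ 1.04900574  0.98445429 -2.05162478]
t 8.7333
```

```bash
python3 - <<'E'
from h import *
from workcell import optics
pick((.452,.009),0.0,.012,20,w=.075)
place(bay(0),TH,.017,.065)
d=optics.get_image("top");segs(d,box=(.4,.75,-.3,.3))
for n in("side",):
    d=optics.get_image(n);segs(d,box=(.4,.75,-.3,.3))
E
```

```text
grip 0.043776772192484485 19.393776303550112 [-0.4 -0.6  8.5]
lifted 0.043170087614112694 20.487513777534332 t 12.7333
down [0.59890763 0.03106141 0.01672683] [0.01775356 0.96741854 0.02842148]
t 15.9167
[265. 148.] 1249 ztop 0.0544 c [608.4 134.2] size [ 63. 107.] ang 84.9 mean [0.6071 0.1336 0.0526]
[310. 152.] 138 ztop 0.0599 c [594.5  19.3] size [21.1 42.6] ang 66.5 mean [0.5951 0.0177 0.0584]
[224. 150.] 489 ztop 0.0674 c [611.8 232.3] size [64.1 19.4] ang 82.0 mean [0.6108 0.2313 0.0655]
[357. 208.] 176 ztop 0.0579 c [445.  -80.9] size [42.4 43. ] ang 85.0 mean [ 0.447  -0.0828  0.0563]
[385. 213.] 128 ztop 0.0438 c [ 433.3 -150.5] size [17.7 17.1] ang 80.2 mean [ 0.4334 -0.1505  0.0426]
[314. 167.] 210 ztop 0.0458 c [ 566.1 -184.3] size [44.1 26.1] ang 57.2 mean [ 0.5663 -0.1802  0.0431]
[242. 181.] 133 ztop 0.0162 c [742.9 -77.4] size [ 15.5 208.6] ang 0.5 mean [ 0.7432 -0.0551  0.0148]
[346. 184.] 378 ztop 0.0517 c [442.6 -77.3] size [42.6 46.8] ang 2.1 mean [ 0.4424 -0.0792  0.0497]
[250. 216.] 2051 ztop 0.0561 c [606.3 138.8] size [262.8 105.5] ang 83.6 mean [0.6039 0.1547 0.0529]
```

```bash
python3 - <<'E'
from h import *
from workcell import optics
pick((.3745,-.282),0.0,-.001,25)
d=optics.get_image("top");segs(d,box=(.4,.75,-.3,.3),amin=60)
place(bay(-.105),TH,.005,.076)
d=optics.get_image("side");a=cv2.resize(d["frame"][140:300,190:430,::-1],None,fx=3.3,fy=3.3,interpolation=cv2.INTER_CUBIC)
cv2.imwrite("pics/s2.png",a);np.savez("pics/s2.npz",**d)
E
```

```text
grip 0.060671325436797825 24.643568625615444 [-2.1  1.3 10.4]
lifted 0.06098137938774268 27.289506626548246 t 20.025
[342.  97.] 336 ztop 0.0197 c [743.5 -81.7] size [ 15.7 203.2] ang 1.0 mean [ 0.7439 -0.0654  0.0169]
[265. 148.] 1249 ztop 0.0543 c [608.5 134.1] size [ 62.7 106.3] ang 85.0 mean [0.6069 0.1336 0.0525]
[307. 148.] 256 ztop 0.0616 c [599.6  29. ] size [43.4 42.8] ang 87.2 mean [0.6017 0.0307 0.0598]
[224. 150.] 487 ztop 0.0670 c [611.9 232.2] size [64.1 19. ] ang 83.9 mean [0.6109 0.2316 0.0652]
[395. 156.] 345 ztop 0.0505 c [ 570.1 -189.4] size [40. 36.] ang 41.9 mean [ 0.5693 -0.1889  0.0476]
[357. 207.] 171 ztop 0.0580 c [445.1 -80.8] size [42.4 43.2] ang 87.0 mean [ 0.4464 -0.0826  0.0565]
[385. 213.] 125 ztop 0.0437 c [ 433.3 -150.9] size [16.4 16.6] ang 80.6 mean [ 0.4334 -0.1508  0.0426]
down [ 0.58960221 -0.07343913  0.00498891] [-0.51072797  0.45154815 -0.16536672]
t 23.725
```

View pics/s2.png

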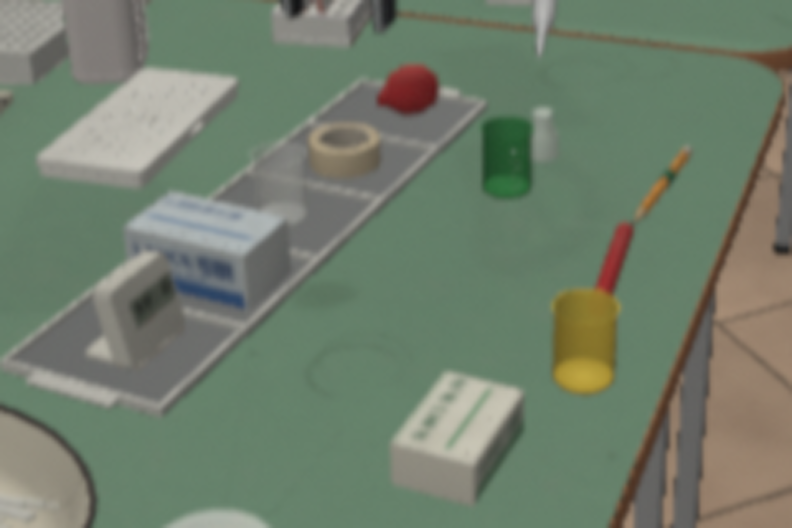

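The larger carton, beaker and tape are standing in their bays (crop (207,250), (283,188) and (344,150)), and the vial is untouched at (543,135). Now the smaller carton.

```bash
python3 - <<'E'
from h import *
from workcell import optics,env
pick((.3595,.274),np.radians(86.1-90),.001,45,up=.2)
place((.6075,.1356),TH-np.pi/2,.0545,.068,hi=.14,up=.15)
env.reach([.4,-.25,.3],ori(-.5))
ims=[]
for n in("top","side"):
    d=optics.get_image(n);segs(d,box=(.4,.72,-.3,.3),hi=.12,amin=60)
    im=d["frame"][100:260,190:440,::-1] if n=="top" else d["frame"][140:300,190:440,::-1]
    ims.append(cv2.resize(im,None,fx=1.8,fy=1.8,interpolation=cv2.INTER_CUBIC))
cv2.imwrite("pics/fin.png",np.vstack(ims))
E
```

```text
grip 0.05437020967066949 45.603405833244324 [-0.6 -2.9 11.9]
lifted 0.05442140304525875 47.904916405677795 t 28.0917
down [0.60743722 0.13564806 0.0543042 ] [ 0.19446247 -1.04657122 -2.43100327]
t 31.7833
[264. 148.] 1308 ztop 0.0861 c [607.2 134.1] size [55.6 83.1] ang 84.7 mean [0.6063 0.1337 0.0847]
[307. 148.] 257 ztop 0.0610 c [599.3  29.1] size [43.6 42.8] ang 87.8 mean [0.602  0.0299 0.0593]
[224. 150.] 485 ztop 0.0670 c [608.9 232. ] size [65.5 25.4] ang 82.4 mean [0.6106 0.2316 0.0651]
[350. 153.] 349 ztop 0.0303 c [588.8 -76.1] size [59.9 60.4] ang 86.5 mean [ 0.5884 -0.0755  0.0282]
[395. 156.] 348 ztop 0.0503 c [ 570.7 -189. ] size [41.7 36.5] ang 39.6 mean [ 0.5695 -0.1888  0.0475]
[357. 208.] 171 ztop 0.0580 c [444.7 -80.8] size [42.2 42.8] ang 85.0 mean [ 0.4468 -0.0828  0.0565]
[385. 213.] 124 ztop 0.0440 c [ 433.  -151.2] size [17.3 17.2] ang 83.6 mean [ 0.4336 -0.1508  0.0427]
[314. 167.] 213 ztop 0.0443 c [ 566.  -177.8] size [42.4 30.5] ang 22.0 mean [ 0.5661 -0.1783  0.0421]
[346. 184.] 380 ztop 0.0519 c [442.6 -79. ] size [42.4 48.9] ang 9.4 mean [ 0.4427 -0.0788  0.0496]
[254. 211.] 2644 ztop 0.0813 c [605.4 136.7] size [60.7 83.2] ang 84.1 mean [0.6026 0.1425 0.0808]
```

View pics/fin.png

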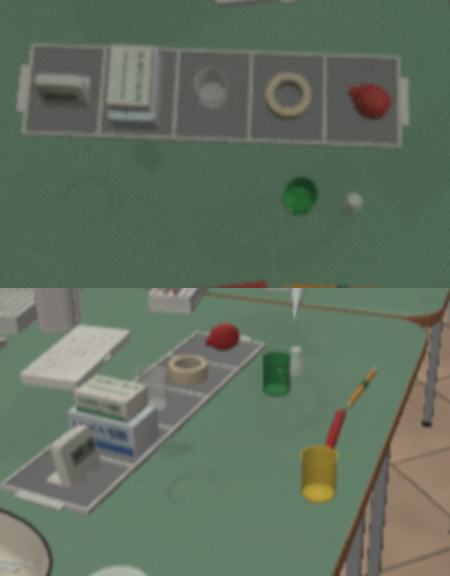

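The final picture shows the two cartons stacked squarely at (132,85), the beaker at (210,88) and the tape at (288,94). All are in the middle of their bays and within a few mm of target, and the vial has not moved.

```bash
python3 -c "
from workcell import ticket
print(ticket.hand_in())"
```

```text
the job is handed in; nothing more can be done
None
```

The smear station is set out and handed in (no verdict came back): in the last images both cartons, the beaker and the tape were within about 3 mm of target, and the vial had not moved.

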